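# Take the unmarked-thread nut off a twin-stone knife grinder

## Robot

A 6-joint arm with a two-finger parallel gripper is mounted at the origin on a cart in front of the work surface, level with it; the furniture and walls round the work are solid. World frame = base frame: x ahead of the robot, y to its left, z up, the work surface at z = 0. Lengths are in mm, angles in rad, forces in N, time in s.
With the tool pointing down it reaches from about 350 to 775 mm from the base axis. Payload 7.3 kg.
Tool frame: the origin (TCP) lies midway between the tips of the shut fingers; the grasp point (between the pads) lies 19 mm behind it; z points along the fingers, y is the line along which they close (so a half turn about z gives the same grasp; the last joint's range is limited). The gripper opens to 92 mm and grips with 3 to 60 N. Pads are 19 mm wide; open, the fingers measure 130 mm over their backs; the gripper's body (75 mm by 190 mm) begins 47 mm behind the grasp point.
Start: joints at [-1.439, 0.342, 1.524, -0, 1.275, -0.146], TCP at [143.998, -504.885, 226.741] pointing down, gripper open.
Joint ranges: [-2.53, 2.53], [-0.77, 2.02], [0.04, 2.7], [-1, 4.14], [0.28, 2.66], [-3.11, 3.11]. Speed limits (rad/s): [2.57, 2.57, 3.14, 3.14, 3.14, 3.14].

## Interface

Orientations are given as [roll, pitch, yaw] about the fixed x, y, z axes, in that order (R = Rz(yaw) Ry(pitch) Rx(roll)).
In Python, from plant import readout, vision, order, models gives the robot as it stands. The module is installed in compiled form; this text tells all that it offers.
- The arm moves only by the tool step_arm, never from a script. Its argument "series" is text: rows parted by semicolons, each of 7 numbers parted by spaces: the gripper's target within -1 to 1 (shut at 1, half-way at 0, fully open at -1), then the shift along the tool's x, y, z each as a share of 80 mm, from -1 to 1, then the turn, a rotation vector about the tool's x, y, z each as a share of 2 pi rad, from -1 to 1. In form: jaw x y z ax ay az; .... A call has 1 to 20 rows; each row is the pose to reach, as a shift and turn from the pose commanded when the call began, along the tool's axes at that moment, turning the shorter way round; what a row does not reach only later rows make up. A row lasts 1/10 s, in which the tool goes at most 50 mm and 8.59 degrees, less where a joint would pass 70% of its speed; a pose out of reach is approached as far as the arm can. A call with a number of a shift or a turn outside -1 to 1 is refused whole. A call with a gripper value outside its range is refused whole. The fingers move at their own pace and stop on an object; the grip force is fixed at half the most. Time passes only in rows, so rows that repeat a pose let the fingers close. It gives the time, the measured TCP pose, the force, the opening and the grip force at its end, in the units of the state.
- readout.get_obs(): the state, without advancing time (a new reading comes with each control period).
- vision.capture(name): name is "side" or "top" or "wrist"; returns a dict with "frame" (420x560x3 uint8, red, green, blue), "depth" (420x560 float32, mm along the optical axis (not along the pixel's ray), 0 where there is no reading), "fovy" (degrees; the focal length in pixels is half the picture's height over the tangent of half this angle, whatever the lens; pixels are square), "cx", "cy" (the principal point, pixels), "rvec" (rotation vector, rad) and "tvec" (3), from world to camera coordinates, as OpenCV has them; the wrist camera has in their place "mount" (4x4, takes a point from camera to tool coordinates, whose origin is the TCP and whose axes are the flange's). Camera axes: x right, y down, z forward; pixel columns grow to the right and rows downward; lengths in mm; the calibration is good to about 2 mm. The wrist camera is an equidistant fisheye: a pixel r from the principal point sees the ray r / f radians off the axis. A picture is of the moment at which its call begins: read the wrist's pose just before it.
- order.close_job(): hands the job in; it is judged then, once.
Trained networks look in a picture, given as the dict that the camera call returned (one of the last four; its "shot" number tells which), for a name from the list of things; names that differ only in an ending like _2 or _b are one class to them, and where a whole thing is asked for, a point or a joint stands for the part that bears it (a point fixed in the world has none). Each returns a list of dicts, best first, with "p" (0 to 1); they miss things now and then, are a little off and sometimes report something else, mostly with a low value. They report only what shows in the picture. A call takes as long as a camera call. They do not tell look-alikes from the thing itself.
- models.look_for(picture, thing): "position" ([column, row] in pixels, amid what is visible of it).
- models.pinpoint(picture, thing): "position" ([column, row] in pixels: a listed point, or the origin of a listed thing).
The state is a dict: "time": time; "joint_positions": joint angles; "dq": joint speeds; "tau": joint torques, N m; "tool_pos": TCP position; "tcp_rot": TCP orientation; "contact_force": force on the tool from outside, world axes, zero at the start; "moment": the same for the moment, N m; "grip_width": finger opening in mm; "finger_force": force on a finger pad.
Only numpy, scipy, OpenCV 4.12 (cv2) and the standard library are available. Lean on these libraries where they do the work, as an engineer would, in place of code of your own. Each camera call takes 0.05 s, during which the arm holds its last target. There are 200 camera calls.

## Task

The beige stone on the knife grinder is due for changing: unscrew the steel nut that still holds it and put the nut in the small steel bowl. The grinder's two spindles turn opposite ways, so one of them has a left-hand thread, and nobody has marked which; feel for it with small twists and do not screw the nut tighter or lean on it, because the stone cracks. Do not drop the nut, and leave the bowl and everything else where they are.

Things in the scene. Friction and masses are not known exactly. Their poses are not given: they have to be found in the camera images.
- nut_centre (a point): Centre (half-way up) of the nut to be taken off: hexagonal grey steel nut, 44 mm across flats, 51 mm across corners, 40 mm high, 0.35 kg, dark disc on top, hollow from below (blind bore 27 mm deep). z up along the spindle; x square to one flat, so the flats face along x and every 60 degrees. It stands on the fitted stone, nothing beside it within 90 mm
- nut: The same nut; origin at the centre of its underside, 20 mm below its centre. Its coarse two-start thread (lead 20 mm) climbs 3.2 mm per radian the loosening way, with 2 mm of play; it comes free after about 2 rad (115 degrees), then lifts off; more turning does no harm, and it may be let go and gripped anew on other flats on the way
- stone_axis (a point): Point on the axis of the nut's spindle, level with the stone's upper face; fixed to the grinder. The nut starts tight (0.1 to 0.4 N m). The loosening way it eases within 0.5 rad; the tightening way the moment grows to some 0.7 N m in 1 rad and a gripper that rises as for loosening is dragged down, with over 12 N from 0.4 rad on. Which way loosens varies
- stone: The fitted beige grinding stone, a disc 110 mm across, 16 mm thick, on a thin springy rubber bed on the grinder; the spindle is locked, it does not turn. Origin on its axis, 94 mm below its upper face. The nut clamps it with about 20 N at the start; it cracks if the nut presses it with more than 50 N, by tightening or by pushing down
- grinder: Low steel knife grinder, 160 (x) by 280 (y) by 75 mm high, fixed on a white board; origin at the centre of its underside, x away from its front panel, y along its length, z up. The fitted stone's spindle stands 66 mm to +y, its upper face 94 mm up; a bare spindle with the opposite thread hand stands 66 mm to -y, its tip 117 mm up
- bowl_floor (a point): Centre of the inner floor of the small loose steel bowl, 115 mm wide at the rim, 38 mm high; floor about 56 mm across and 2 mm above the worktop, walls flaring. z up
- old_stone_centre (a point): Centre of the dark stone already taken off: a loose disc 110 mm across, 18 mm thick, lying on the worktop to the left of the grinder. Leave it
- old_nut_centre (a point): Centre of that stone's nut, same make as the fitted one, standing loose on the dark stone. Leave it
- oil: Yellow squeeze bottle nearest the bowl, loose, 45 mm wide, 178 mm high, standing behind the bowl; origin at the centre of its underside. Leave it
Things that resemble listed ones, but are neither listed nor needed, are in the scene too. Leave any green or yellow look-alike of the nut alone.

How it is judged:
By the outcome, as a careful person would: the job done as asked, in the order asked, and still so for the second after the job is handed in, with the robot touching nothing.
It also fails if it takes over 58 s, if anything falls off the work surface, if the arm or the gripper's body presses on something with over 40 N, if the wrist force passes 120 N, or if a joint passes its speed limit or range.

## Working session

There is one attempt and no reset: what is moved stays moved. The work goes in short steps, Python scripts to look and compute and a tool call to move; the robot and the scene stay as the last step left them, time stands still between calls to the robot, and variables do not carry over. Pictures are saved under pics/ and viewed, at most 10 in all, crops included, and the job is handed in when it is done.

Besides the shell and the picture viewer there is one more tool, called after ">>>" as name(argument=value, ...), one argument or row to a line, values as JSON. step_arm: Moves the arm, as the interface text tells. Shift numbers are shares of 80 mm and turn numbers shares of 2 pi rad, none past 1 either way. Its arguments: {"type":"object","properties":{"series":{"type":"string"}},"required":["series"]}

```bash
mkdir -p pics
cat > h.py <<'E'
import numpy as np, cv2
from scipy.spatial.transform import Rotation as R
from plant import readout, vision, order, models
def save(p,n): cv2.imwrite('pics/'+n,p['frame'][:,:,::-1])
def T(obs):
    M=np.eye(4);M[:3,:3]=R.from_euler('xyz',obs['tcp_rot']).as_matrix();M[:3,3]=obs['tool_pos'];return M
def ray(p,uv,obs=None):
    f=p['frame'].shape[0]/2/np.tan(np.radians(p['fovy'])/2)
    d=(np.array(uv,float)-[p['cx'],p['cy']])/f
    if 'mount' in p:
        r=np.linalg.norm(d);v=np.append(d/max(r,1e-9)*np.sin(r),np.cos(r))
        M=T(obs)@p['mount'];return M[:3,3],M[:3,:3]@v
    v=np.append(d,1);Rm=R.from_rotvec(np.ravel(p['rvec'])).as_matrix()
    return -Rm.T@np.ravel(p['tvec']),Rm.T@v/np.linalg.norm(v)
def atz(o,d,z): return o+d*(z-o[2])/d[2]
def tri(rs):
    A=sum(np.eye(3)-np.outer(d,d) for o,d in rs);b=sum((np.eye(3)-np.outer(d,d))@o for o,d in rs)
    return np.linalg.solve(A,b)
E
python3 - <<'E'
from h import *
np.set_printoptions(precision=1,suppress=True)
o=readout.get_obs();print(o)
P={n:vision.capture(n) for n in('side','top','wrist')}
for n in P: save(P[n],n+'0.png')
for t in ['nut_centre','stone_axis','bowl_floor','grinder','old_nut_centre','oil']:
  for n in P:
    for q in models.pinpoint(P[n],t)[:4]:
      r=ray(P[n],q['position'],o)
      print(t,n,round(q['p'],2),np.array(q['position']),atz(*r,{'nut_centre':114,'stone_axis':94,'bowl_floor':2,'old_nut_centre':38}.get(t,0)))
E
```

```text
{'time': 0.0, 'joint_positions': array([-1.4,  0.3,  1.5,  0. ,  1.3, -0.1]), 'dq': array([-0.,  0.,  0., -0.,  0.,  0.]), 'tau': array([ -0. , -43.1, -24.4,   0.1,   0.1,  -0. ]), 'tool_pos': array([ 143.9, -504.4,  226. ]), 'tcp_rot': array([-3.1, -0. ,  0.3]), 'contact_force': array([-0.2, -0.6, -0.3]), 'moment': array([-0., -0.,  0.]), 'finger_force': 0.0, 'grip_width': 91.87528022723116}
nut_centre side 0.78 [264.  207.8] [526.9 -45.5 114. ]
nut_centre side 0.69 [332.8 176.7] [ 390.9 -314.1  114. ]
nut_centre top 0.84 [434.8 239. ] [ 435.2 -445.5  114. ]
nut_centre top 0.69 [266.8 209.5] [521.3 -24.1 114. ]
nut_centre top 0.68 [387.2 273.1] [ 353.2 -322.1  114. ]
nut_centre top 0.45 [147.7 274.7] [365.6 278.5 114. ]
stone_axis side 0.64 [262.8 214.4] [528.3 -39.7  94. ]
stone_axis top 0.93 [266.7 208.6] [525.1 -23.1  94. ]
bowl_floor side 0.83 [299.2 191.4] [ 521.4 -362.3    2. ]
bowl_floor side 0.41 [263.  243.9] [519.3 -19.3   2. ]
bowl_floor top 0.97 [394.4 208.4] [ 523.  -375.7    2. ]
grinder side 0.81 [269.  231.3] [528.6 -89.5   0. ]
grinder top 0.92 [289.3 205.4] [539.5 -82.8   0. ]
old_nut_centre side 0.9 [267.9 329.4] [365.7 312.6  38. ]
old_nut_centre side 0.4 [274.6 180.9] [ 610. -340.   38.]
old_nut_centre top 0.71 [143.3 277.6] [353.  314.2  38. ]
oil side 0.89 [274.9 181.3] [ 633.2 -402.3    0. ]
oil side 0.15 [262.5 212.5] [ 590.6 -182.3    0. ]
```

View pics/side0.png

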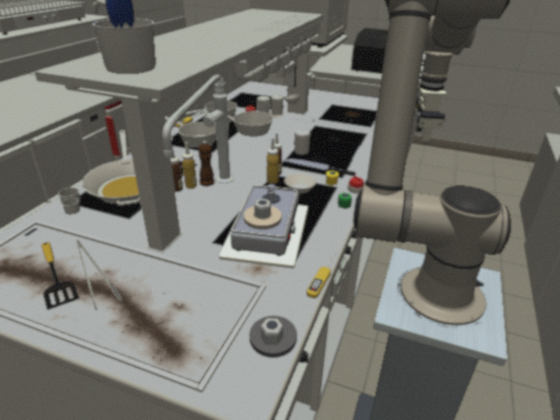

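View pics/top0.png

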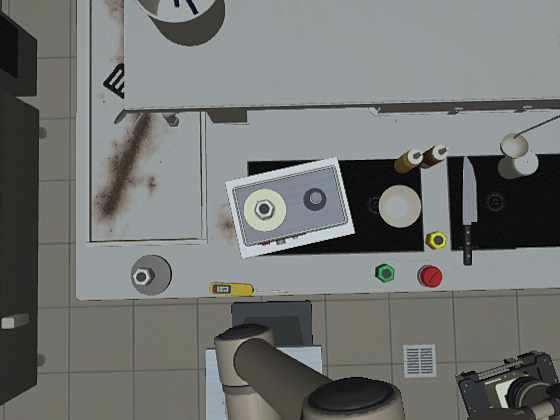

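The side view shows the grey nut on the beige stone at about (263,206), and the top view has it at (266,209). These could be mistaken for it in the top view:
- grey nut on the dark stone (143,277)
- green nut (386,272)
- yellow nut (436,240)
- red one (430,276)

I choose the grey nut on the beige stone. The bowl is at top (399,206). Next I'll triangulate and take a close crop.

Run:
```python
from h import *
np.set_printoptions(precision=1,suppress=True)
P={n:vision.capture(n) for n in('side','top')}
def best(t,ref): 
    rs=[]
    for n in P:
        c=[q['position'] for q in models.pinpoint(P[n],t)]
        c=[u for u in c if np.linalg.norm(np.array(u)-ref[n])<12]
        print(t,n,np.array(c[:1]))
        if c: rs.append(ray(P[n],c[0]))
    if len(rs)==2:print(t,tri(rs))
best('nut_centre',{'side':[263,207],'top':[266,209]})
best('stone_axis',{'side':[263,212],'top':[266,209]})
best('bowl_floor',{'side':[299,186],'top':[398,206]})
best('grinder',{'side':[267,228],'top':[289,205]})
def pts(p):
    d=p['depth'];f=210/np.tan(np.radians(p['fovy'])/2)
    v,u=np.mgrid[:420,:560];c=np.stack([(u-p['cx'])/f*d,(v-p['cy'])/f*d,d],-1)
    Rm=R.from_rotvec(np.ravel(p['rvec'])).as_matrix()
    return (c-np.ravel(p['tvec']))@Rm
X=pts(P['top'])
for u,v in [(266,209),(250,200),(316,198),(399,206),(399,188),(399,223),(380,206),(418,206),(250,100),(250,106),(400,105),(400,109),(405,160),(434,155),(266,170),(171,118)]: print((u,v),X[v,u])
# bowl rim: points z 25-45 near
Q=X.reshape(-1,3);m=(Q[:,2]>33)&(Q[:,2]<45)&(np.hypot(Q[:,0]-523,Q[:,1]+376)<75);print('rim',m.sum(),Q[m].min(0),Q[m].max(0))
m=(Q[:,2]>105)&(np.hypot(Q[:,0]-524,Q[:,1]+23)<45);print('nut',m.sum(),Q[m].min(0),Q[m].max(0),Q[m].mean(0))
m=(Q[:,2]>88)&(Q[:,2]<98)&(np.hypot(Q[:,0]-524,Q[:,1]+23)<70);print('stone',m.sum(),Q[m].min(0),Q[m].max(0))
c=P['top']['frame'][150:270,210:450,::-1]; cv2.imwrite('pics/crop1.png',cv2.resize(c,None,fx=3.3,fy=3.3,interpolation=cv2.INTER_CUBIC))
```

```text
nut_centre side [[265.7 207.3]]
nut_centre top [[263.7 205.8]]
nut_centre [520.7 -20.4 133. ]
stone_axis side [[261.4 211.7]]
stone_axis top [[263.9 210.4]]
stone_axis [520.6 -16.3 119.1]
bowl_floor side [[301.6 189.6]]
bowl_floor top [[396.8 203.9]]
bowl_floor [ 528.4 -386.9   -4.5]
grinder side []
grinder top [[288.4 206.3]]
(266, 209) [520.  -23.5 148.5]
(250, 200) [546.7  18.  112.4]
(316, 198) [ 545.4 -148.1  131.3]
(399, 206) [ 529.3 -388.6    2.6]
(399, 188) [ 576.2 -382.5   33.6]
(399, 223) [ 481.4 -382.6   17.5]
(380, 206) [ 528.7 -329.4   30.4]
(418, 206) [ 525.8 -432.6   31.6]
(250, 100) [673.  -16.1 509.6]
(250, 106) [662.3 -16.1 511.5]
(400, 105) [ 660.8 -264.8  500.4]
(400, 109) [ 665.6 -275.2  462.2]
(405, 160) [ 639.  -380.6  109.2]
(434, 155) [ 646.4 -448.9  127.7]
(266, 170) [640.6 -20.3   2.4]
(171, 118) [684.1 146.8 381.8]
rim 228 [ 469.6 -437.3   33.1] [ 581.7 -324.8   41.7]
nut 975 [479.6 -67.8 105.2] [568.6  21.4 155.1] [523.  -23.3 121.5]
stone 11 [457.4 -81.4  88. ] [592.5  46.3  89.1]
```

View pics/crop1.png

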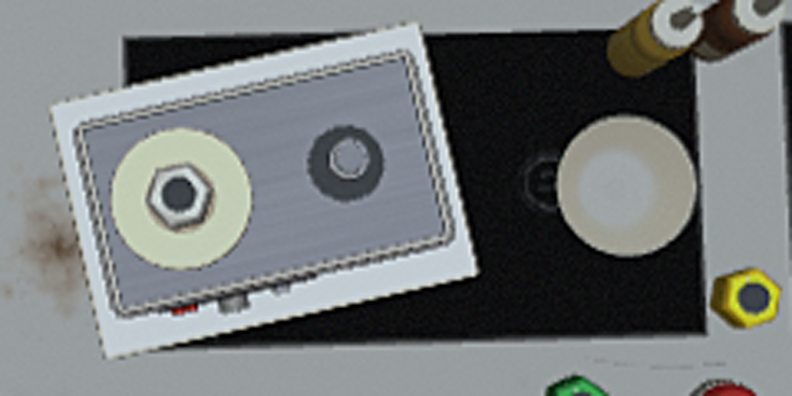

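Chosen nut confirmed: a hexagonal grey nut on the beige stone (crop ≈ (180,194)), with flats facing about ±world x. The board raises everything about 18 mm, so the nut centre is at z≈131. The bowl centre is about (526,-381). I'm setting out now, turning to yaw ≈ π/2 on the way.

>>> step_arm(
  series="-1 0.98 -0.72 -0.25 0 0 -0.205;-1 0.98 -0.72 -0.25 0 0 -0.205;-1 0.98 -0.72 -0.25 0 0 -0.205;-1 0.98 -0.72 -0.25 0 0 -0.205;-1 0.98 -0.72 -0.25 0 0 -0.205;-1 0.98 -0.72 -0.25 0 0 -0.205;-1 0.98 -0.72 -0.25 0 0 -0.205;-1 0.98 -0.72 -0.25 0 0 -0.205;-1 0.98 -0.72 -0.25 0 0 -0.205",
)

```text
time: 2.45
tool_pos: [203.6, -428.0, 246.8]
tcp_rot: [3.142, 0.0, 1.571]
contact_force: [-0.1, 0.2, -0.4]
grip_width: 91.8
finger_force: 0.0
```

>>> step_arm(
  series="-1 0.5 0.4 0 0 0 0;-1 1 0.8 0 0 0 0;-1 1 0.8 0 0 0 0",
)

```text
time: 2.75
tool_pos: [270.2, -344.5, 246.9]
tcp_rot: [3.141, -0.002, 1.57]
contact_force: [-0.3, -1.4, -0.2]
grip_width: 92.0
finger_force: 0.0
```

>>> step_arm(
  series="-1 0.5 0.4 0 0 0 0;-1 1 0.8 0 0 0 0;-1 1 0.8 0 0 0 0",
)

```text
time: 3.05
tool_pos: [334.7, -265.1, 246.9]
tcp_rot: [3.14, -0.001, 1.571]
contact_force: [0.6, -1.3, 0.1]
grip_width: 91.7
finger_force: 0.0
```

>>> step_arm(
  series="-1 0.5 0.4 0 0 0 0;-1 1 0.8 0 0 0 0;-1 1 0.8 0 0 0 0",
)

```text
time: 3.35
tool_pos: [399.1, -185.9, 246.8]
tcp_rot: [3.14, -0.001, 1.571]
contact_force: [-0.3, 0.3, -1.4]
grip_width: 91.7
finger_force: 0.0
```

>>> step_arm(
  series="-1 0.5 0.4 0 0 0 0;-1 1 0.8 0 0 0 0;-1 1 0.8 0 0 0 0",
)

```text
time: 3.65
tool_pos: [463.4, -106.8, 246.6]
tcp_rot: [3.14, -0.001, 1.57]
contact_force: [-0.1, -0.2, -0.1]
grip_width: 91.7
finger_force: 0.0
```

>>> step_arm(
  series="-1 0.5 0.35 0 0 0 0;-1 1 0.7 0 0 0 0;-1 1 0.7 0 0 0 0;-1 1 0.7 0 0 0 0",
)

```text
time: 4.05
tool_pos: [517.5, -30.3, 246.3]
tcp_rot: [-3.14, 0.001, 1.567]
contact_force: [-0.9, -0.3, -0.1]
grip_width: 91.4
finger_force: 0.0
```

Run:
```python
from h import *
np.set_printoptions(precision=2,suppress=True)
o=readout.get_obs();p=vision.capture('wrist');print(p['mount'],p['fovy'],p['cx'],p['cy'],T(o)[:3,3])
for t,z in (('nut_centre',132),('stone_axis',112)):
    for q in models.pinpoint(p,t)[:3]: print(t,q['p'],q['position'],atz(*ray(p,q['position'],o),z))
d=p['depth'];f=210/np.tan(np.radians(p['fovy'])/2)
# world point cloud, treating depth along axis
v,u=np.mgrid[:420,:560];r=np.hypot(u-p['cx'],v-p['cy'])+1e-9;th=r/f
s=np.tan(th)*d
C=np.stack([(u-p['cx'])/r*s,(v-p['cy'])/r*s,d,np.ones_like(d)],-1)
W=(C@(T(o)@p['mount']).T)[...,:3];np.save('W.npy',W)
m=(d>0)&(abs(W[...,2]-152)<6)&(np.hypot(W[...,0]-521,W[...,1]+22)<40)
Q=W[m];print('top',m.sum(),Q.mean(0),Q[:,2].std())
if m.sum()>20:
    (c,sz,a)=cv2.minAreaRect(Q[:,:2].astype(np.float32));print(c,sz,a)
    # support width per direction
    for a in range(-30,150,5):
        n=np.array([np.cos(np.radians(a)),np.sin(np.radians(a))]);k=Q[:,:2]@n;print(a,round(float(np.ptp(k)),1),round(float((k.max()+k.min())/2),1),end=' | ')
ys,xs=np.where((np.hypot(W[...,0]-521,W[...,1]+22)<80)&(d>0));print(ys.min(),ys.max(),xs.min(),xs.max())
im=p['frame'][:,:,::-1];save(p,'w1.png')
```

```text
[[  -0.     -0.96   -0.28   73.47]
 [   1.     -0.     -0.     -1.74]
 [   0.     -0.28    0.96 -157.19]
 [   0.      0.      0.      1.  ]] 65.70646984690485 276.8167673381116 211.1679816964497 [517.48 -30.28 246.26]
nut_centre 0.91 [280.7, 191.7] [518.96 -17.74 132.  ]
top 2250 [519.22 -18.11 148.93] 1.0548552960175028
(518.9387817382812, -18.445133209228516) (47.881431579589844, 43.54092788696289) 43.24878692626953
-30 47.9 458.8 | -25 48.5 478.3 | -20 48.6 494.1 | -15 48.4 506.3 | -10 47.9 514.5 | -5 46.9 518.9 | 0 45.7 519.2 | 5 44.7 515.5 | 10 43.4 508.0 | 15 44.0 496.4 | 20 45.3 481.1 | 25 46.4 462.3 | 30 47.2 440.0 | 35 47.8 414.4 | 40 48.0 385.6 | 45 47.8 353.9 | 50 47.5 319.4 | 55 46.8 282.5 | 60 45.7 243.4 | 65 44.4 202.5 | 70 43.4 159.9 | 75 44.8 116.2 | 80 46.4 71.7 | 85 47.7 26.7 | 90 48.6 -18.6 | 95 49.3 -63.8 | 100 49.5 -108.5 | 105 49.5 -152.3 | 110 49.0 -195.0 | 115 48.2 -236.3 | 120 47.0 -275.7 | 125 45.4 -313.0 | 130 43.8 -348.1 | 135 44.2 -380.0 | 140 45.8 -409.4 | 145 47.0 -435.8 | 106 419 0 559
```

View pics/w1.png

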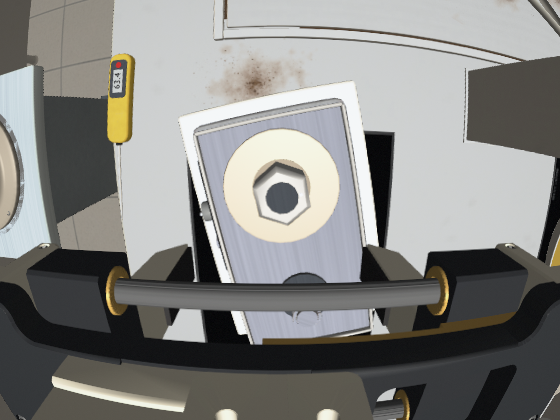

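The wrist view shows the nut on the beige stone at (281,193). The depth gives its centre at (519,-18), its top at z≈149 and a flat normal at about +10°. Next I turn 10° and lower to just above it.

>>> step_arm(
  series="-1 0.15 0.02 0.4 0 0 -0.028;-1 0.15 0.02 0.85 0 0 -0.028;-1 0.15 0.02 0.85 0 0 -0.028;-1 0.15 0.02 0.85 0 0 -0.028",
)

```text
time: 4.6
tool_pos: [519.1, -18.7, 179.4]
tcp_rot: [-3.141, 0.0, 1.739]
contact_force: [0.5, -0.4, 1.0]
grip_width: 91.8
finger_force: 0.0
```

```bash
cat >> h.py <<'E'
def cloud(p,o):
    d=p['depth'];f=210/np.tan(np.radians(p['fovy'])/2)
    v,u=np.mgrid[:420,:560];r=np.hypot(u-p['cx'],v-p['cy'])+1e-9;s=np.tan(r/f)*d
    C=np.stack([(u-p['cx'])/r*s,(v-p['cy'])/r*s,d,np.ones_like(d)],-1)
    W=(C@(T(o)@p['mount']).T)[...,:3];W[d<=0]=1e6;return W
def hexfit(Q):
    A=np.radians(np.arange(0,60,1.));best=None
    for a in A:
        n=np.array([[np.cos(a+k*np.pi/3),np.sin(a+k*np.pi/3)] for k in range(3)]);k=Q[:,:2]@n.T
        hi,lo=np.percentile(k,99.7,0),np.percentile(k,.3,0);w=(hi-lo).mean()
        if best is None or w<best[0]: best=(w,np.degrees(a),np.linalg.lstsq(n,(hi+lo)/2,rcond=None)[0])
    return best
E
python3 - <<'E'
from h import *
np.set_printoptions(precision=2,suppress=True)
o=readout.get_obs();p=vision.capture('wrist');W=cloud(p,o);print(o['tool_pos'],o['tcp_rot'])
r=np.hypot(W[...,0]-519,W[...,1]+18)
Q=W[(r<40)&(abs(W[...,2]-150)<6)];print(len(Q),np.median(Q[:,2]),hexfit(Q))
S=W[(r>33)&(r<52)&(abs(W[...,2]-110)<10)];print('stone z',len(S),np.median(S[:,2]),S[:,2].std())
for q in models.pinpoint(p,'nut_centre')[:2]: print(q['p'],q['position'],atz(*ray(p,q['position'],o),130))
E
```

```text
[519.07 -18.7  179.37] [-3.14  0.    1.74]
3895 148.9529976500603 (np.float64(43.49080574003747), np.float64(12.000000000000002), array([519.51, -18.74]))
stone z 7953 108.9748029092948 0.641381401972151
```

>>> step_arm(
  series="-1 0 0.005 0.3 0 0 -0.0065;-1 0 0.005 0.6 0 0 -0.0065;-1 0 0.005 0.77 0 0 -0.0065;-1 0 0.005 0.77 0 0 -0.0065;-0.4 0 0.005 0.77 0 0 -0.0065;0 0 0.005 0.77 0 0 -0.0065;0 0 0.005 0.77 0 0 -0.0065",
)

```text
time: 5.4
tool_pos: [520.4, -17.7, 118.3]
tcp_rot: [3.139, 0.001, 1.782]
contact_force: [0.2, -0.3, -0.2]
grip_width: 72.1
finger_force: 0.0
```

>>> step_arm(
  series="0.2 0 0 0 0 0 0;0.2 0 0 0 0 0 0;0.2 0 0 0 0 0 0;0.2 0 0 0 0 0 0",
)

```text
time: 5.8
tool_pos: [521.0, -17.3, 117.4]
tcp_rot: [3.138, 0.0, 1.782]
contact_force: [4.4, 2.2, -1.7]
grip_width: 43.7
finger_force: 29.9
```

```bash
cat > m.py <<'E'
from plant import readout
for _ in range(1):
    o=readout.get_obs();print([round(float(x),3) for k in('tool_pos','tcp_rot','contact_force','moment') for x in o[k]],round(o['grip_width'],1))
E
python3 m.py
```

```text
[520.951, -17.256, 117.388, 3.138, 0.0, 1.782, 4.359, 2.185, -1.7, 0.277, -0.847, 0.021] 43.7
```

>>> step_arm(
  series="0.2 0 0 -0.003 0 0 -0.012;0.2 0 0 -0.006 0 0 -0.024;0.2 0 0 -0.006 0 0 -0.024",
)

```text
time: 6.1
tool_pos: [520.2, -17.1, 117.0]
tcp_rot: [3.141, -0.0, 1.936]
contact_force: [5.4, 2.5, -5.5]
grip_width: 43.9
finger_force: 29.8
```

```bash
python3 m.py
```

```text
[520.161, -17.094, 117.033, 3.141, -0.0, 1.936, 5.409, 2.502, -5.527, 0.231, -0.703, 0.168] 43.9
```

>>> step_arm(
  series="0.2 0 0 0.003 0 0 0.012;0.2 0 0 0.006 0 0 0.024;0.2 0 0 0.006 0 0 0.024;0.2 0 0 0.006 0 0 0.024",
)

```text
time: 6.5
tool_pos: [519.6, -17.2, 117.2]
tcp_rot: [3.141, -0.0, 1.784]
contact_force: [1.1, 2.5, 1.9]
grip_width: 44.0
finger_force: 29.9
```

```bash
python3 m.py
```

```text
[519.618, -17.166, 117.211, 3.141, -0.0, 1.784, 1.097, 2.545, 1.857, 0.216, 0.103, -0.184] 44.0
```

>>> step_arm(
  series="0.2 0 0 -0.003 0 0 0.012;0.2 0 0 -0.006 0 0 0.024;0.2 0 0 -0.006 0 0 0.024;0.2 0 0 -0.006 0 0 0.024",
)

```text
time: 6.9
tool_pos: [519.8, -17.5, 117.6]
tcp_rot: [3.141, 0.0, 1.634]
contact_force: [1.1, 1.7, 0.9]
grip_width: 43.5
finger_force: 29.9
```

```bash
python3 m.py
```

```text
[519.785, -17.51, 117.595, 3.141, 0.0, 1.634, 1.123, 1.688, 0.864, 0.089, -0.037, -0.133] 43.5
```

>>> step_arm(
  series="0.2 0 0 -0.003 0 0 0.012;0.2 0 0 -0.006 0 0 0.024;0.2 0 0 -0.006 0 0 0.024;0.2 0 0 -0.006 0 0 0.024",
)

```text
time: 7.3
tool_pos: [519.7, -17.6, 117.8]
tcp_rot: [-3.142, 0.0, 1.484]
contact_force: [0.9, -0.6, -3.4]
grip_width: 43.7
finger_force: 29.9
```

```bash
python3 m.py
```

```text
[519.66, -17.649, 117.815, -3.142, 0.0, 1.484, 0.887, -0.618, -3.436, -0.124, -0.192, -0.055] 43.7
```

>>> step_arm(
  series="0.2 0 0 -0.003 0 0 0.012;0.2 0 0 -0.006 0 0 0.024;0.2 0 0 -0.006 0 0 0.024;0.2 0 0 -0.006 0 0 0.024",
)

```text
time: 7.7
tool_pos: [519.7, -17.5, 118.2]
tcp_rot: [-3.142, 0.0, 1.334]
contact_force: [2.7, -0.2, -5.5]
grip_width: 43.5
finger_force: 29.9
```

```bash
python3 m.py
```

```text
[519.686, -17.534, 118.197, -3.142, 0.0, 1.334, 2.7, -0.163, -5.454, -0.092, -0.509, -0.067] 43.5
```

The moment eases going clockwise (about 0.18 → 0.06 N·m), while the other way dragged the gripper down. So it is a left-hand thread, and I keep loosening clockwise.

>>> step_arm(
  series="0.2 0 0 -0.0055 0 0 0.022;0.2 0 0 -0.011 0 0 0.044;0.2 0 0 -0.0165 0 0 0.066;0.2 0 0 -0.022 0 0 0.088;0.2 0 0 -0.022 0 0 0.088",
)

```text
time: 8.2
tool_pos: [520.0, -17.2, 120.0]
tcp_rot: [3.141, -0.001, 0.778]
contact_force: [4.3, 1.4, -7.9]
grip_width: 43.6
finger_force: 29.9
```

```bash
python3 m.py
```

```text
[519.951, -17.237, 120.023, 3.141, -0.001, 0.778, 4.26, 1.415, -7.946, 0.174, -0.746, -0.01] 43.6
```

>>> step_arm(
  series="0.2 0 0 -0.0055 0 0 0.022;0.2 0 0 -0.011 0 0 0.044;0.2 0 0 -0.0165 0 0 0.066;0.2 0 0 -0.022 0 0 0.088;0.2 0 0 -0.022 0 0 0.088",
)

```text
time: 8.7
tool_pos: [520.3, -17.3, 121.9]
tcp_rot: [3.141, -0.001, 0.227]
contact_force: [4.6, 1.5, -7.9]
grip_width: 43.9
finger_force: 29.9
```

```bash
python3 m.py
```

```text
[520.29, -17.337, 121.916, 3.141, -0.001, 0.227, 4.597, 1.526, -7.919, 0.146, -0.795, 0.0] 43.9
```

>>> step_arm(
  series="0.2 0 0 -0.0055 0 0 0.022;0.2 0 0 -0.011 0 0 0.044;0.2 0 0 -0.0165 0 0 0.066;0.2 0 0 -0.022 0 0 0.088;0.2 0 0 -0.028 0 0 0.11;0.2 0 0 -0.033 0 0 0.132;0.2 0 0 -0.033 0 0 0.132",
)

```text
time: 9.4
tool_pos: [520.1, -18.1, 125.1]
tcp_rot: [3.141, -0.002, -0.601]
contact_force: [2.8, -2.5, -3.0]
grip_width: 44.0
finger_force: 29.9
```

```bash
python3 m.py
```

```text
[520.093, -18.063, 125.112, 3.141, -0.002, -0.601, 2.846, -2.531, -3.026, -0.338, -0.465, -0.007] 44.0
```

>>> step_arm(
  series="0.2 0 0 -0.02 0 0 0;0.2 0 0 -0.04 0 0 0;0.2 0 0 -0.06 0 0 0;0.2 0 0 -0.06 0 0 0",
)

```text
time: 9.8
tool_pos: [519.8, -17.6, 129.9]
tcp_rot: [-3.141, -0.0, -0.602]
contact_force: [1.7, -0.9, -1.2]
grip_width: 44.0
finger_force: 29.9
```

```bash
python3 m.py
```

```text
[519.778, -17.593, 129.919, -3.141, -0.0, -0.602, 1.677, -0.863, -1.233, -0.145, -0.494, 0.01] 44.0
```

The nut is free. The current grip is low: the tips are 9 mm above its underside and would meet the bowl wall. So I set it back on the thread end, feel contact gently, and regrip it higher on other flats.

>>> step_arm(
  series="0.2 0 0 0.02 0 0 0;0.2 0 0 0.04 0 0 0;0.2 0 0 0.055 0 0 0;0.2 0 0 0.055 0 0 0;0.2 0 0 0.055 0 0 0",
)

```text
time: 10.3
tool_pos: [520.1, -17.7, 124.9]
tcp_rot: [-3.141, -0.001, -0.605]
contact_force: [5.3, -1.4, -4.1]
grip_width: 43.7
finger_force: 29.9
```

>>> step_arm(
  series="0.2 0 0 0.009 0 0 0;0.2 0 0 0.009 0 0 0;0.2 0 0 0.009 0 0 0",
)

```text
time: 10.6
tool_pos: [520.1, -17.7, 124.3]
tcp_rot: [-3.141, -0.001, -0.605]
contact_force: [5.7, -2.4, -3.1]
grip_width: 43.8
finger_force: 29.9
```

>>> step_arm(
  series="0.2 0 0 0.009 0 0 0;0.2 0 0 0.009 0 0 0;0.2 0 0 0.009 0 0 0",
)

```text
time: 10.9
tool_pos: [520.1, -17.7, 123.6]
tcp_rot: [-3.141, -0.001, -0.605]
contact_force: [4.8, -3.2, -2.1]
grip_width: 43.8
finger_force: 29.9
```

>>> step_arm(
  series="0.2 0 0 0.009 0 0 0;0.2 0 0 0.009 0 0 0;0.2 0 0 0.009 0 0 0",
)

```text
time: 11.2
tool_pos: [520.1, -17.7, 122.9]
tcp_rot: [-3.141, -0.001, -0.605]
contact_force: [5.0, -2.3, -2.6]
grip_width: 43.6
finger_force: 29.9
```

>>> step_arm(
  series="0.2 0 0 0.009 0 0 0;0.2 0 0 0.018 0 0 0;0.2 0 0 0.018 0 0 0;0.2 0 0 0.018 0 0 0",
)

```text
time: 11.6
tool_pos: [520.1, -17.7, 121.9]
tcp_rot: [-3.141, -0.001, -0.605]
contact_force: [4.2, -2.9, 2.1]
grip_width: 44.3
finger_force: 29.9
```

>>> step_arm(
  series="0 0 0 0 0 0 0;-0.4 0 0 0 0 0 0;-0.6 0 0 0 0 0 0;-0.6 0 0 0 0 0 0;-0.6 0 0 -0.145 0 0 0;-0.6 0 0 -0.145 0 0 -0.02;-0.6 0 0 -0.145 0 0 -0.334;-0.6 0 0 -0.145 0 0 -0.334;-0.6 0 0 -0.145 0 0 -0.334;-0.6 0 0 -0.145 0 0 -0.334;-0.6 0 0 -0.145 0 0 -0.334;-0.6 0 0 -0.145 0 0 -0.334;-0.6 0 0 -0.145 0 0 -0.334;-0.6 0 0 -0.145 0 0 -0.334;-0.6 0 0 -0.145 0 0 -0.334;-0.6 0 0 -0.145 0 0 -0.334;-0.6 0 0 -0.145 0 0 -0.334;-0.6 0 0 -0.145 0 0 -0.334;-0.6 0 0 -0.145 0 0 -0.334;-0.6 0 0 -0.145 0 0 -0.334",
)

```text
time: 13.6
tool_pos: [519.8, -17.5, 133.8]
tcp_rot: [3.141, 0.0, 1.496]
contact_force: [-0.2, 0.8, -0.2]
grip_width: 73.6
finger_force: 0.0
```

Run:
```python
from h import *
np.set_printoptions(precision=2,suppress=True)
o=readout.get_obs();p=vision.capture('wrist');W=cloud(p,o);print(o['tool_pos'],o['tcp_rot'])
r=np.hypot(W[...,0]-519,W[...,1]+18)
Q=W[(r<32)&(W[...,2]>145)&(W[...,2]<165)];print(len(Q),len(Q) and np.median(Q[:,2]))
if len(Q)>50: print(hexfit(Q))
save(p,'w2.png')
```

```text
[519.78 -17.49 133.85] [3.14 0.   1.5 ]
4223 153.34483737706915
(np.float64(43.237441810977316), np.float64(54.0), array([517.88, -17.5 ]))
```

View pics/w2.png

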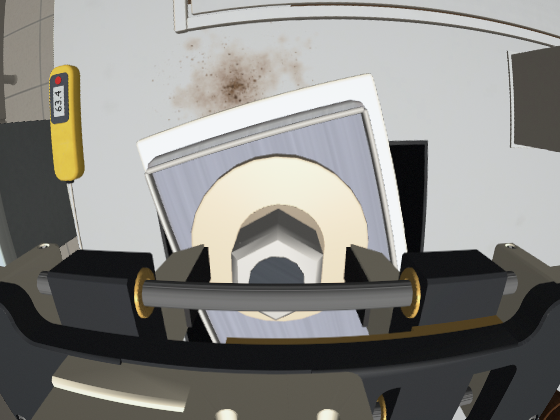

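The nut stands on the spindle end at (277,265), top at z 153 and underside at 113, with its flats lined up to the pads. I grip it again.

>>> step_arm(
  series="0.2 0 0 0 0 0 0.003;0.2 0 0 0 0 0 0.003;0.2 0 0 0 0 0 0.003;0.2 0 0 0 0 0 0.003;0.2 0 0 0 0 0 0.003",
)

```text
time: 14.15
tool_pos: [519.7, -17.5, 133.1]
tcp_rot: [3.141, 0.0, 1.474]
contact_force: [0.0, -0.5, -1.0]
grip_width: 43.6
finger_force: 30.0
```

>>> step_arm(
  series="0.2 0 0 -0.01 0 0 0.02;0.2 0 0 -0.02 0 0 0.04;0.2 0 0 -0.03 0 0 0.05;0.2 0 0 -0.04 0 0 0.05;0.2 0 0 -0.06 0 0 0.05;0.2 0 0 -0.06 0 0 0.05",
)

```text
time: 14.75
tool_pos: [519.5, -17.5, 137.8]
tcp_rot: [-3.141, 0.0, 1.162]
contact_force: [-0.3, -0.3, -3.7]
grip_width: 43.6
finger_force: 30.0
```

>>> step_arm(
  series="0.2 0 0 -0.25 0 0 0;0.2 0 0 -0.5 0 0 0;0.2 0 0 -0.9 0 0 0;0.2 0 0 -0.9 0 0 -0.26;0.2 0 0 -0.9 0 0 -0.26;0.2 0 0 -0.9 0 0 -0.26;0.2 0 0 -0.9 0 0 -0.26;0.2 0 0 -0.9 0 0 -0.26;0.2 0 0 -0.9 0 0 -0.26;0.2 0 0 -0.9 0 0 -0.26;0.2 0 0 -0.9 0 0 -0.26;0.2 0 0 -0.9 0 0 -0.26;0.2 0 0 -0.9 0 0 -0.26;0.2 0 0 -0.9 0 0 -0.26;0.2 0 0 -0.9 0 0 -0.26",
)

```text
time: 16.25
tool_pos: [519.3, -17.4, 209.7]
tcp_rot: [-3.141, -0.001, 2.796]
contact_force: [0.2, 0.6, -3.7]
grip_width: 43.6
finger_force: 30.0
```

>>> step_arm(
  series="0.2 -0.16 -0.42 0 0 0 0;0.2 -0.32 -0.85 0 0 0 0;0.2 -0.32 -0.85 0 0 0 0",
)

```text
time: 16.55
tool_pos: [520.6, -93.7, 209.8]
tcp_rot: [-3.14, 0.001, 2.788]
contact_force: [-0.1, 1.2, -3.4]
grip_width: 43.9
finger_force: 30.0
```

>>> step_arm(
  series="0.2 -0.16 -0.42 0 0 0 0;0.2 -0.32 -0.85 0 0 0 0;0.2 -0.32 -0.85 0 0 0 0",
)

```text
time: 16.85
tool_pos: [521.4, -166.2, 209.7]
tcp_rot: [-3.14, 0.001, 2.788]
contact_force: [0.0, -0.0, -3.2]
grip_width: 43.6
finger_force: 30.0
```

>>> step_arm(
  series="0.2 -0.16 -0.42 0 0 0 0;0.2 -0.32 -0.85 0 0 0 0;0.2 -0.32 -0.85 0 0 0 0",
)

```text
time: 17.15
tool_pos: [522.3, -238.5, 209.6]
tcp_rot: [-3.14, 0.001, 2.789]
contact_force: [0.9, -1.1, -4.0]
grip_width: 43.6
finger_force: 30.0
```

>>> step_arm(
  series="0.2 -0.16 -0.42 0 0 0 0;0.2 -0.32 -0.85 0 0 0 0;0.2 -0.32 -0.85 0 0 0 0",
)

```text
time: 17.45
tool_pos: [523.1, -311.0, 209.4]
tcp_rot: [-3.14, 0.0, 2.789]
contact_force: [1.5, -0.9, -4.3]
grip_width: 43.7
finger_force: 30.0
```

>>> step_arm(
  series="0.2 -0.16 -0.42 0 0 0 0;0.2 -0.32 -0.85 0 0 0 0;0.2 -0.32 -0.85 0 0 0 0;0.2 -0.32 -0.85 0 0 0 0",
)

```text
time: 17.85
tool_pos: [524.2, -379.8, 209.2]
tcp_rot: [3.14, -0.001, 2.792]
contact_force: [-0.5, 0.1, -2.9]
grip_width: 43.7
finger_force: 30.0
```

Run:
```python
from h import *
np.set_printoptions(precision=2,suppress=True)
o=readout.get_obs();p=vision.capture('wrist');W=cloud(p,o);print(o['tool_pos'],o['tcp_rot'])
for q in models.pinpoint(p,'bowl_floor')[:2]: print(q['p'],q['position'],atz(*ray(p,q['position'],o),2))
def circ(Q):
    A=np.c_[2*Q[:,:2],np.ones(len(Q))];s=np.linalg.lstsq(A,(Q[:,:2]**2).sum(1),rcond=None)[0];return s[:2],np.sqrt(s[2]+s[:2]@s[:2])
def prof(W,tag):
    r=np.hypot(W[...,0]-526,W[...,1]+381)
    for lo,hi in((-3,4),(8,14),(15,21),(22,28),(29,34),(35,43)):
        Q=W[(r<64)&(W[...,2]>lo)&(W[...,2]<hi)]
        if len(Q)>30: print(tag,lo,hi,len(Q),*circ(Q),np.ptp(np.arctan2(Q[:,1]+381,Q[:,0]-526)))
prof(W,'wrist')
t=vision.capture('top');d=t['depth'];f=210/np.tan(np.radians(t['fovy'])/2);v,u=np.mgrid[:420,:560]
C=np.stack([(u-t['cx'])/f*d,(v-t['cy'])/f*d,d],-1);X=(C-np.ravel(t['tvec']))@R.from_rotvec(np.ravel(t['rvec'])).as_matrix();prof(X,'top')
save(p,'w3.png')
```

```text
[ 524.22 -379.77  209.17] [ 3.14 -0.    2.79]
0.92 [279.0, 190.5] [ 528.37 -380.12    2.  ]
wrist -3 4 3238 [ 505.81 -372.46] 35.77459583747793 6.280753602701555
wrist 8 14 708 [ 525.93 -381.84] 40.008170013622156 6.269851283795706
wrist 15 21 697 [ 525.88 -381.66] 44.43055832330333 6.273229816528875
wrist 22 28 760 [ 525.77 -381.51] 48.40733264386604 6.277247039609531
wrist 29 34 743 [ 525.83 -381.42] 52.28518720349333 6.264673144959305
wrist 35 43 615 [ 525.83 -381.43] 55.92611530634751 6.277911143728691
top -3 4 395 [ 524.01 -355.23] 35.51168724027593 6.229908690197078
top 8 14 43 [ 529.08 -379.  ] 39.28703257375268 4.824178424624211
top 15 21 32 [ 526.44 -379.79] 43.42366949419803 3.3583836936807354
top 22 28 37 [ 526.54 -380.98] 48.169109094265664 3.231397757128012
top 29 34 33 [ 526.77 -381.35] 52.66908924864767 3.053020874091314
top 35 43 55 [ 526.35 -379.03] 54.56268766416258 3.0502368906216413
```

View pics/w3.png

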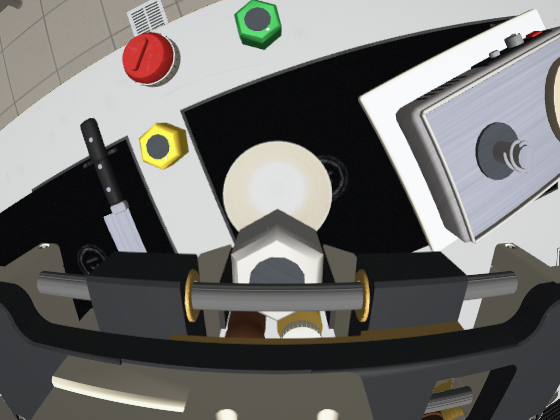

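The wrist view shows the bowl at (277,188), centre (526,-381.5), with the held nut just short of it at (277,265). The bottles sit on the far side from the camera. I centre and lower.

>>> step_arm(
  series="0.2 -0.027 -0.013 0.3 0 0 0;0.2 -0.027 -0.013 0.6 0 0 0;0.2 -0.027 -0.013 0.95 0 0 0;0.2 -0.027 -0.013 0.95 0 0 0",
)

```text
time: 18.4
tool_pos: [524.4, -379.4, 130.0]
tcp_rot: [3.138, -0.008, 2.795]
contact_force: [-0.0, 0.1, -4.3]
grip_width: 43.8
finger_force: 30.0
```

>>> step_arm(
  series="0.2 0 0 0.3 0 0 0;0.2 0 0 0.6 0 0 0;0.2 0 0 0.9 0 0 0;0.2 0 0 0.95 0 0 0;0.2 0 0 0.95 0 0 0",
)

```text
time: 18.9
tool_pos: [526.4, -382.1, 58.8]
tcp_rot: [-3.142, 0.0, 2.795]
contact_force: [-0.1, -0.3, -2.8]
grip_width: 43.7
finger_force: 30.0
```

>>> step_arm(
  series="0.2 0.006 0.003 0.15 0 0 0;0.2 0.006 0.003 0.3 0 0 0;0.2 0.006 0.003 0.39 0 0 0;0.2 0.006 0.003 0.39 0 0 0;0.2 0.006 0.003 0.39 0 0 0",
)

```text
time: 19.4
tool_pos: [525.5, -382.1, 26.6]
tcp_rot: [3.142, -0.0, 2.794]
contact_force: [0.8, -0.9, -3.5]
grip_width: 43.9
finger_force: 30.0
```

>>> step_arm(
  series="0.2 0 0 0.01 0 0 0;0.2 0 0 0.025 0 0 0;0.2 0 0 0.025 0 0 0",
)

```text
time: 19.7
tool_pos: [525.6, -382.1, 24.8]
tcp_rot: [-3.141, 0.0, 2.794]
contact_force: [0.4, 0.2, -2.6]
grip_width: 44.1
finger_force: 30.0
```

>>> step_arm(
  series="0.2 0 0 0.008 0 0 0;0.2 0 0 0.016 0 0 0;0.2 0 0 0.016 0 0 0",
)

```text
time: 20.0
tool_pos: [525.5, -382.1, 23.4]
tcp_rot: [-3.142, -0.0, 2.794]
contact_force: [-0.3, -0.3, -4.1]
grip_width: 43.5
finger_force: 30.0
```

>>> step_arm(
  series="0.2 0 0 0.008 0 0 0;0.2 0 0 0.012 0 0 0;0.2 0 0 0.012 0 0 0",
)

```text
time: 20.3
tool_pos: [525.5, -382.1, 22.4]
tcp_rot: [-3.142, -0.0, 2.794]
contact_force: [0.6, 0.5, -3.9]
grip_width: 43.4
finger_force: 30.0
```

>>> step_arm(
  series="0.2 0 0 0.008 0 0 0;0.2 0 0 0.008 0 0 0;0.2 0 0 0.008 0 0 0",
)

```text
time: 20.6
tool_pos: [525.5, -382.1, 21.8]
tcp_rot: [-3.142, -0.0, 2.794]
contact_force: [-0.5, -0.3, -3.7]
grip_width: 43.8
finger_force: 30.0
```

>>> step_arm(
  series="0.2 0 0 0.008 0 0 0;0.2 0 0 0.008 0 0 0;0.2 0 0 0.008 0 0 0",
)

```text
time: 20.9
tool_pos: [525.5, -382.1, 21.2]
tcp_rot: [-3.142, 0.0, 2.794]
contact_force: [0.4, -0.2, -3.9]
grip_width: 44.1
finger_force: 30.0
```

>>> step_arm(
  series="0.2 0 0 0.008 0 0 0;0.2 0 0 0.012 0 0 0;0.2 0 0 0.012 0 0 0",
)

```text
time: 21.2
tool_pos: [525.7, -382.2, 20.8]
tcp_rot: [-3.141, 0.001, 2.794]
contact_force: [-1.1, 0.7, 1.8]
grip_width: 44.1
finger_force: 30.0
```

>>> step_arm(
  series="0.2 0 0 0.008 0 0 0;0.2 0 0 0.008 0 0 0;0.2 0 0 0.008 0 0 0",
)

```text
time: 21.5
tool_pos: [525.7, -382.2, 20.7]
tcp_rot: [-3.141, 0.001, 2.794]
contact_force: [-2.2, 1.7, 6.1]
grip_width: 43.4
finger_force: 30.0
```

Contact on the bowl floor (Fz reversed). I open only a little, rise, then open fully.

>>> step_arm(
  series="-0.02 0 0 0 0 0 0;-0.06 0 0 0 0 0 0;-0.06 0 0 0 0 0 0;-0.06 0 0 -0.05 0 0 0;-0.06 0 0 -0.15 0 0 0;-0.06 0 0 -0.3 0 0 0;-0.1 0 0 -0.5 0 0 0;-0.1 0 0 -0.95 0 0 0;-0.1 0 0 -0.95 0 0 0",
)

```text
time: 22.4
tool_pos: [528.0, -384.3, 102.0]
tcp_rot: [-3.137, 0.01, 2.794]
contact_force: [-0.3, 0.4, 0.3]
grip_width: 50.3
finger_force: 0.0
```

>>> step_arm(
  series="-0.1 0 0 -0.5 0 0 0;-0.1 0 0 -1 0 0 0;-0.1 0 0 -1 0 0 0;-0.1 0 0 -1 0 0 0",
)

```text
time: 22.8
tool_pos: [525.9, -382.4, 177.2]
tcp_rot: [-3.14, 0.003, 2.794]
contact_force: [-0.1, 0.3, -0.6]
grip_width: 50.5
finger_force: 0.0
```

Run:
```python
from h import *
np.set_printoptions(precision=2,suppress=True)
o=readout.get_obs();p=vision.capture('wrist');W=cloud(p,o);print(o['tool_pos'],o['time'])
r=np.hypot(W[...,0]-526,W[...,1]+381)
Q=W[(r<35)&(W[...,2]>36)&(W[...,2]<60)];print(len(Q),np.median(Q[:,2]),np.median(Q,0))
Q=W[(r>45)&(r<64)&(W[...,2]>30)&(W[...,2]<34)];A=np.c_[2*Q[:,:2],np.ones(len(Q))];print('bowl',np.linalg.lstsq(A,(Q[:,:2]**2).sum(1),rcond=None)[0][:2])
save(p,'w4.png')
```

```text
[ 525.88 -382.36  177.15] 22.8
1849 41.08015397694987 [ 522.62 -382.88   41.08]
bowl [ 525.91 -381.45]
```

View pics/w4.png

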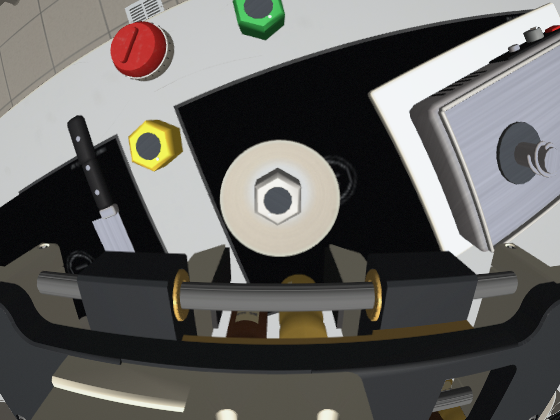

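The nut stands upright in the bowl at (277,197), top at z 41. The bowl has not moved, and the gripper is clear.

```bash
python3 -c "
from plant import order;print(order.close_job())"
```

```text
the job is handed in; nothing more can be done
None
```

The nut is off the beige stone and standing upright in the steel bowl, which has not moved; its spindle has a left-hand thread, and I handed the job in at about 23 s without seeing the verdict.

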